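# Lid on the pill tub, then shut the travel case

## Task

Get the travel pill case ready to go: take the round knobbed lid from the aluminium tray, put it on the tub inside the open case and push it down until it is fully home on the tub. After that, swing the upper half of the case over and press it down until the two halves meet edge to edge all round. Leave the paperweight, key bowl and shoehorn where they are.

Things in the scene. Friction and masses are not known exactly. Their poses are not given: they have to be found in the camera images.
- pill_lid: Loose round red plastic push-on lid, 86 mm across, 60 g. Origin: centre of its underside (lower edge of the skirt), z up. The skirt's inside is 78 mm wide and 12 mm deep; the top plate's upper face is 17 mm above the origin; on it stands a central round knob 40 mm across and 24 mm high (top 41 mm above the origin). It starts right way up on the tray.
- tray: Loose round aluminium tray, 220 mm across, rim 14 mm high, floor 4 mm thick, origin at the centre of its underside.
- case: Lower half of the red plastic travel pill case, an open box 130 mm (x) by 160 mm (y) by 50 mm high, walls 5 mm, fixed to the console by a grip mat. Origin: centre of its underside; x points to the hinge side, y along the hinge, z up.
- tub_shoulder (a point): Centre of the round tub in the lower half, at the height of the tub's shoulder, 30 mm above the console (axes as the case). The tub is 90 mm across; from its shoulder a white neck, 71 mm across and bevelled at the top, stands up 20 mm. With the lid fully home its skirt rests on the shoulder all round, so the lid's origin is at this point.
- neck (a joint): How far the tub's neck has been pushed in, m: 0 at the start, 0.008 with the lid fully home. The neck sinks stiffly (about 9 N) when the lid on it is pushed and stays down; a lid merely laid on stands 8 mm clear of the shoulder.
- shell (a joint): Opening angle of the upper half of the case, rad: 0 shut with edges meeting, 1.57 upright, 1.7 to 2.0 at the start (leaning back, away from the tub). Stiff hinge: it stays where it is left and takes 3 to 4 N at its front edge to move. The half is a shell 130 by 160 mm, 33 mm deep, walls 5 mm; top of the shut case 83 mm above the console.
- case_hinge (a point): Middle of the hinge line, which runs along the case's y at the top of its +x wall, 50 mm above the console.
- shell_tab (a point): Middle of the outer (upper when shut) face of the thumb tab on the upper half's free edge. The tab, 60 mm wide (y), 8 mm thick, sticks out 27 mm, level with the rim. This point is 143 mm from the hinge line along the rim and 8 mm outside the rim plane; its z axis points out of the shell (up when shut), x towards the hinge.
- paperweight: Glass paperweight, 76 mm across, 51 mm high, loose; leave alone. Origin: centre of underside.
- key_bowl: Dark silicone key bowl, 124 mm across, 45 mm high, loose; leave alone. Origin: centre of underside.
- shoehorn: Wooden shoehorn, 200 mm long (x), 42 mm wide, 14 mm high, lying flat, loose; leave alone. Origin: middle of its underside.
Not all that is in view belongs to the job. Of the things that look like the pill_lid, the largest one is meant.

How it is judged:
By the outcome, as a careful person would: the job done as asked, in the order asked, and still so for the second after the job is handed in, with the robot touching nothing.
It also fails if it takes over 64 s, if anything falls off the work surface, if the arm or the gripper's body presses on something with over 40 N, if the wrist force passes 120 N, or if a joint passes its speed limit or range.

## Robot

A 6-joint arm with a two-finger parallel gripper is mounted at the origin on the work surface. World frame = base frame: x ahead of the robot, y to its left, z up, the work surface at z = 0. Lengths are in m, angles in degrees, forces in N, time in s.
With the tool pointing down it reaches from about 0.3 to 0.75 m from the base axis. Payload 8.5 kg.
Tool frame: the origin (TCP) lies midway between the tips of the shut fingers; the grasp point (between the pads) lies 19 mm behind it; z points along the fingers, y is the line along which they close (so a half turn about z gives the same grasp; the last joint's range is limited). The gripper opens to 85 mm and grips with 20 to 120 N. Pads are 22 mm wide; open, the fingers measure 114 mm over their backs; the gripper's body (76 mm by 85 mm) begins 54 mm behind the grasp point. The pads swing forward as they close: fully open they stand 13 mm farther back than shut.
Start: joints at [52.638, 21.807, 74.336, -0, 83.858, -12.336], TCP at [0.233, 0.498, 0.231] pointing down, gripper open.
Joint ranges: [-178.18, 178.18], [-50.72, 133.34], [12.68, 142.11], [-81.47, 261.47], [9.98, 163.14], [-165.26, 165.26]. Speed limits (degrees/s): [136.94, 136.94, 180, 180, 180, 180].

## Interface

Orientations are given as a 3x3 rotation matrix whose columns are the frame's x, y, z axes.
In Python, from rig import env gives the robot as it stands. The module is installed in compiled form; this text tells all that it offers.
- The arm moves only by the tool jog_arm, never from a script. Its argument "targets" is a list of rows, each a list of 6 numbers: the shift along the tool's x, y, z in cm, then the turn, a rotation vector about the tool's x, y, z in degrees. A call has 1 to 8 rows; each row is the pose to reach, as a shift and turn from the pose commanded when the call began, along the tool's axes at that moment; what a row does not reach only later rows make up. A row lasts 1/12 s, in which the tool goes at most 41.7 mm and 7.16 degrees, less where a joint would pass 70% of its speed; a pose out of reach is approached as far as the arm can. A call with a gripper value outside its range is refused whole. "hand" is the opening, from 0 (shut) to 1 (fully open), set as the call begins (left out, the last holds). The fingers move at their own pace and stop on an object; "newtons" is the grip in N (left out, the last holds). Time passes only in rows, so rows that repeat a pose let the fingers close. It gives the time, the measured TCP pose, the force, the opening and the grip force at its end, in the units of the state.
- env.observe(): the state, without advancing time (a new reading comes with each control period).
- env.get_image(name): name is "side" or "top"; returns a dict with "frame" (400x640x3 uint8, red, green, blue), "depth" (400x640 float32, m along the optical axis (not along the pixel's ray), 0 where there is no reading), "fovy" (degrees; the focal length in pixels is half the picture's height over the tangent of half this angle, whatever the lens; pixels are square), "cx", "cy" (the principal point, pixels), "k1" (the pictures are not rectified: a ray, as slopes to the right and down, at radius r is drawn at 1 + k1 r^2 times it, then the intrinsics apply), "cam_to_world" (4x4, takes a point from camera to world coordinates). Camera axes: x right, y down, z forward; pixel columns grow to the right and rows downward; lengths in m; the calibration is good to about 2 mm. A picture is of the moment at which its call begins.
- env.close_job(): hands the job in; it is judged then, once.
Trained networks look in the newest picture that a camera, given by its name, has taken for a name from the list of things; names that differ only in an ending like _2 or _b are one class to them, and where a whole thing is asked for, a point or a joint stands for the part that bears it (a point fixed in the world has none). Each returns a list of dicts, best first, with "score" (0 to 1); they miss things now and then, are a little off and sometimes report something else, mostly with a low value. They report only what shows in the picture. A call takes as long as a camera call. They do not tell look-alikes from the thing itself.
- env.regions_of(camera, target): "pixels" (400x640 bool, what is visible of it) and "point" ([row, column] in pixels, amid what is visible of it).
The state is a dict: "time_s": time; "q": joint angles; "qvel": joint speeds; "joint_efforts": joint torques, N m; "position": TCP position; "tool_rot": TCP orientation; "ft_force": force on the tool from outside, world axes, zero at the start; "wrist_torque": the same for the moment, N m; "grip_width": finger opening in m; "gripper_force": force on a finger pad.
Only numpy, scipy, OpenCV 4.12 (cv2) and the standard library are available. Lean on these libraries where they do the work, as an engineer would, in place of code of your own. Each camera call takes 0.05 s, during which the arm holds its last target. There are 200 camera calls.

## Working session

There is one attempt and no reset: what is moved stays moved. The work goes in short steps, Python scripts to look and compute and a tool call to move; the robot and the scene stay as the last step left them, time stands still between calls to the robot, and variables do not carry over. Pictures are saved under pics/ and viewed, at most 10 in all, crops included, and the job is handed in when it is done.

Besides the shell and the picture viewer there is one more tool, called after "Emit:" as name(argument=value, ...) on one line, values as JSON. jog_arm: Moves the arm, as the interface text tells. Its arguments: {"type":"object","properties":{"targets":{"type":"array","items":{"type":"array","items":{"type":"number"}}},"hand":{"type":"number"},"newtons":{"type":"number"}},"required":["targets"]}

```bash
mkdir -p pics; cat > h.py <<'E'
import numpy as np, cv2
from rig import env
def pts(im, mask=None):
    """world points (400x640x3), nan where no depth"""
    h,w=im['depth'].shape; f=h/2/np.tan(np.radians(im['fovy'])/2)
    v,u=np.mgrid[:h,:w]
    K=np.array([[f,0,im['cx']],[0,f,im['cy']],[0,0,1.]])
    uv=np.stack([u,v],-1).reshape(-1,1,2).astype(float)
    s=cv2.undistortPointsIter(uv,K,np.array([im['k1'],0,0,0,0.]),None,None,(3,50,1e-9)).reshape(h,w,2)
    d=im['depth'].astype(float); d=np.where(d>0,d,np.nan)
    P=np.stack([s[...,0]*d,s[...,1]*d,d],-1); M=np.array(im['cam_to_world'])
    return P@M[:3,:3].T+M[:3,3]
def save(im,n): cv2.imwrite('pics/'+n+'.png',im['frame'][...,::-1])
E
python3 - <<'E'
from h import *
np.set_printoptions(precision=3,suppress=True)
for c in ['side','top']:
    im=env.get_image(c); save(im,c+'0'); P=pts(im); print(c,im['fovy'],im['k1'],np.array(im['cam_to_world']))
    for t in ['pill_lid','tray','case','tub_shoulder','shell_tab','shell','neck','paperweight','key_bowl','shoehorn']:
        for r in env.regions_of(c,t)[:3]:
            m=r['pixels']; q=P[m]; print(t,round(r['score'],2),np.round(r['point']),m.sum(),'med',np.nanmedian(q,0),'lo',np.nanpercentile(q,3,0),'hi',np.nanpercentile(q,97,0))
print(env.observe())
E
```

```text
side 51.109471136839396 -0.06524260654743126 [[ 0.974 -0.178  0.139  0.397]
 [-0.226 -0.761  0.609 -0.716]
 [-0.003 -0.624 -0.781  0.998]
 [ 0.     0.     0.     1.   ]]
pill_lid 0.78 [124. 322.] 207 med [0.65  0.387 0.014] lo [0.625 0.363 0.004] hi [0.678 0.416 0.034]
pill_lid 0.6 [155. 353.] 258 med [0.716 0.226 0.014] lo [0.69  0.205 0.002] hi [0.747 0.26  0.034]
tray 0.81 [180. 284.] 2312 med [0.474 0.172 0.006] lo [0.386 0.092 0.001] hi [0.579 0.282 0.016]
tray 0.29 [278. 324.] 6541 med [ 0.52  -0.222  0.035] lo [ 0.404 -0.305  0.001] hi [ 0.616 -0.119  0.173]
case 0.66 [280. 328.] 6572 med [ 0.517 -0.223  0.035] lo [ 0.402 -0.305  0.001] hi [ 0.615 -0.12   0.173]
tub_shoulder 0.97 [276. 326.] 6514 med [ 0.517 -0.223  0.036] lo [ 0.403 -0.305  0.001] hi [ 0.613 -0.121  0.173]
tub_shoulder 0.32 [178. 286.] 2193 med [0.474 0.17  0.005] lo [0.388 0.092 0.001] hi [0.578 0.281 0.015]
shell_tab 0.84 [265. 354.] 2287 med [ 0.586 -0.233  0.099] lo [ 0.543 -0.307  0.046] hi [ 0.623 -0.148  0.194]
shell 0.8 [265. 356.] 2384 med [ 0.586 -0.231  0.099] lo [ 0.541 -0.307  0.045] hi [ 0.625 -
[... 2005 characters left out ...]
94] lo [ 0.549 -0.297  0.044] hi [ 0.629 -0.146  0.195]
shoehorn 0.45 [210. 387.] 4249 med [ 0.523 -0.206  0.033] lo [ 0.408 -0.296 -0.001] hi [ 0.618 -0.109  0.176]
{'time_s': 1.1, 'q': array([ 52.637,  21.805,  74.336,   0.   ,  83.859, -12.336]), 'qvel': array([-0.052, -0.008, -0.031, -0.011, -0.034, -0.045]), 'joint_efforts': array([ -0.002, -44.833, -23.146,  -0.   ,   0.001,  -0.   ]), 'position': array([0.233, 0.498, 0.231]), 'tool_rot': array([[-0.906,  0.423, -0.   ],
       [ 0.423,  0.906, -0.   ],
       [ 0.   , -0.   , -1.   ]]), 'ft_force': array([-0.545,  0.031,  0.13 ]), 'wrist_torque': array([ 0.026, -0.039,  0.014]), 'gripper_force': 0.0, 'grip_width': 0.08546833648073988}
```

View pics/side0.png

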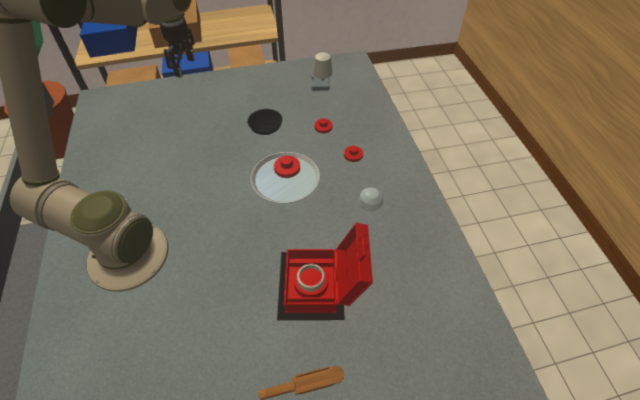

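View pics/top0.png

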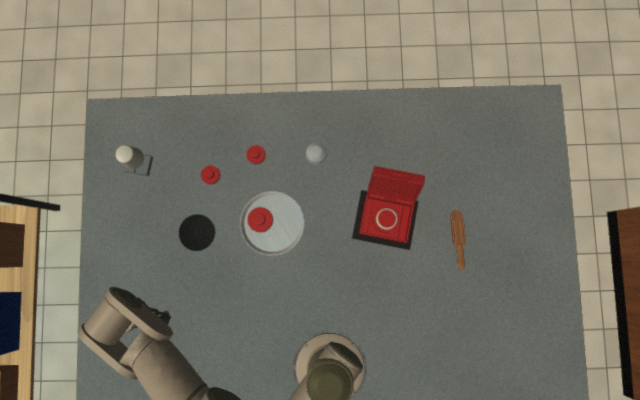

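Side view: tray at about (180,285) with the large lid at (165,287). Open case at (280,320), with its shell leaning right at (260,355). The smaller look-alike lids are at (125,322) and (153,352). The top view agrees: lid at (219,260), white neck ring at (218,387). Now precise fits.

```bash
cat >> h.py <<'E'
def rays(im):
    h,w=im['depth'].shape; f=h/2/np.tan(np.radians(im['fovy'])/2)
    v,u=np.mgrid[:h,:w]; K=np.array([[f,0,im['cx']],[0,f,im['cy']],[0,0,1.]])
    s=cv2.undistortPointsIter(np.stack([u,v],-1).reshape(-1,1,2).astype(float),K,np.array([im['k1'],0,0,0,0.]),None,None,(3,50,1e-9)).reshape(h,w,2)
    M=np.array(im['cam_to_world']); return np.dstack([s,np.ones((h,w))])@M[:3,:3].T, M[:3,3]
def onplane(im,z):
    d,o=rays(im); return o+d*((z-o[2])/d[...,2])[...,None]
E
python3 - <<'E'
from h import *
np.set_printoptions(precision=4,suppress=True)
ims={}
for c in ['side','top']:
    im=env.get_image(c); ims[c]=im; P=pts(im); F=im['frame'].astype(int)
    red=(F[...,0]>90)&(F[...,1]<70)&(F[...,2]<70); white=(F.min(-1)>110)
    near=lambda x,y,r: np.hypot(P[...,0]-x,P[...,1]-y)<r
    nl=near(.495,.218,.06); m=nl&red
    for h0,lo,hi in [(.045,.038,.056),(.021,.014,.03)]:
        k=m&(P[...,2]>lo)&(P[...,2]<hi); q=onplane(im,h0)[k]
        print(c,'lid',h0,k.sum(),'depthmed',np.nanmedian(P[k],0),'mean',q.mean(0),'mm',(q.min(0)+q.max(0))/2,'ext',np.ptp(q,0))
    k=near(.49,-.215,.06)&white&(P[...,2]>.035); q=onplane(im,.05)[k]
    (cc,ax,a)=cv2.fitEllipse(q[:,:2].astype(np.float32)*1000)
    print(c,'neck',k.sum(),np.nanmedian(P[k],0),'mean',q.mean(0),'mid',(q.min(0)+q.max(0))/2,'ext',np.ptp(q,0),'z90',np.nanpercentile(P[k][:,2],[10,50,90]), cv2.minEnclosingCircle(q[:,:2].astype(np.float32)))
    # tray
    r=env.regions_of(c,'tray')[0]['pixels']; q=onplane(im,.012)[r]; print('tray',(q.min(0)+q.max(0))/2,np.ptp(q,0),[np.median(P[nl&~red][:,2])])
    # case
    b=(P[...,0]>.36)&(P[...,0]<.68)&(P[...,1]>-.36)&(P[...,1]<-.06)&red
    k=b&(P[...,2]>.043)&(P[...,2]<.056); print('rim',k.sum(),cv2.minAreaRect(P[k][:,:2].astype(np.float32)*1000))
    k=b&(P[...,2]>.065); q=P[k]; cen=q.mean(0); w=np.linalg.svd(q-cen,full_matrices=False); print('shell',k.sum(),cen,w[1],'\n',w[2], 'zmax',np.nanpercentile(q[:,2],[90,98,99.5]))
out=[]
for c,(r,s) in {'side':((215,325),(265,395)),'top':((155,255),(345,435))}.items():
    out.append(cv2.resize(ims[c]['frame'][r[0]:r[1],s[0]:s[1],::-1],(395,395),interpolation=cv2.INTER_CUBIC))
cv2.imwrite('pics/crop1.png',np.hstack(out))
E
```

```text
side lid 0.045 97 depthmed [0.4921 0.2209 0.0455] mean [0.4924 0.2208 0.045 ] mm [0.4926 0.219  0.045 ] ext [0.0379 0.0429 0.    ]
side lid 0.021 276 depthmed [0.4921 0.2065 0.0218] mean [0.4936 0.2109 0.021 ] mm [0.4942 0.2188 0.021 ] ext [0.0799 0.0824 0.    ]
side neck 72 [ 0.4703 -0.1976  0.0501] mean [ 0.4796 -0.1993  0.05  ] mid [ 0.4827 -0.202   0.05  ] ext [0.0671 0.0637 0.    ] z90 [0.0471 0.0501 0.0519] ((0.482624888420105, -0.20177960395812988), 0.03376578912138939)
tray [0.4823 0.1861 0.012 ] [0.2143 0.2183 0.    ] [np.float64(0.005592870436525232)]
rim 1004 ((499.72296142578125, -205.029541015625), (161.9218292236328, 164.5985107421875), 77.87824249267578)
shell 1283 [ 0.5969 -0.2335  0.1412] [1.8069 1.449  0.3748] 
 [[ 0.151   0.9506 -0.2713]
 [-0.2706 -0.2243 -0.9362]
 [-0.9508  0.2148  0.2234]] zmax [0.1842 0.1959 0.1973]
top lid 0.045 111 depthmed [0.4975 0.2255 0.0455] mean [0.497  0.2253 0.045 ] mm [0.4961 0.2245 0.045 ] ext [0.037  0.0368 0.    ]
top lid 0.021 327 depthmed [0.4923 0.2194 0.0219] mean [0.4943 0.2225 0.021 ] mm [0.4948 0.2232 0.021 ] ext [0.0785 0.0815 0.    ]
top neck 40 [ 0.4703 -0.1758  0.0494] mean [ 0.4723 -0.1847  0.05  ] mid [ 0.4779 -0.1984  0.05  ] ext [0.0506 0.0663 0.    ] z90 [0.0431 0.0494 0.055 ] ((0.4842083156108856, -0.1985035240650177), 0.03353516757488251)
tray [0.485  0.1856 0.012 ] [0.2156 0.2149 0.    ] [np.float64(0.00603641018684975)]
rim 630 ((503.8369140625, -203.8583984375), (160.3512420654297, 166.15843200683594), 77.2317123413086)
shell 990 [ 0.599  -0.2275  0.1334] [1.5412 1.3304 0.3031] 
 [[-0.2578 -0.9499 -0.1765]
 [ 0.144  -0.2185  0.9652]
 [-0.9554  0.2234  0.1931]] zmax [0.1827 0.1971 0.2003]
```

View pics/crop1.png

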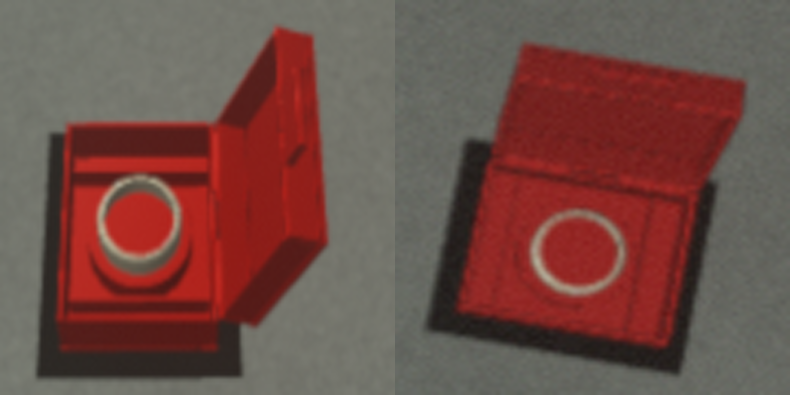

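```bash
python3 - <<'E'
from h import *
from scipy.optimize import least_squares
np.set_printoptions(precision=4,suppress=True)
ex=np.array([.9744,-.225]);ey=np.array([.225,.9744])
for c in ['side','top']:
    im=env.get_image(c); P=pts(im); F=im['frame'].astype(float); Q=onplane(im,.05)
    g=F[...,1]  # green: white vs red
    near=np.hypot(Q[...,0]-.483,Q[...,1]+.2)<.05
    m=near&(g>65); 
    if c=='side':  # top rim only: use depth height
        m&=(P[...,2]>.043)
    q=Q[m][:,:2]; w=g[m]
    s=least_squares(lambda p:(np.hypot(*(q-p[:2]).T)-p[2])*np.sqrt(w)*10,[.483,-.2,.033],loss='soft_l1').x
    d=Q[...,:2]-s[:2]; print(c,'neck',m.sum(),s, 'ang cover',np.histogram(np.degrees(np.arctan2(q[:,1]-s[1],q[:,0]-s[0])),12)[0], 'radii',np.percentile(np.hypot(*(q-s[:2]).T),[5,95]))
    red=(F[...,0]>80)&(F[...,1]<70)&(F[...,2]<70)
    b=(P[...,0]>.36)&(P[...,0]<.68)&(P[...,1]>-.36)&(P[...,1]<-.06)&red
    # yaw: from hinge dir of inner shell plane
    k=b&(P[...,2]>.044)&(P[...,2]<.056); r=P[k][:,:2]-s[:2]; a=np.c_[r@ex,r@ey]
    print('rim in case axes rel neck: x',np.percentile(a[:,0],[1,3,50,99]),'y',np.percentile(a[:,1],[1,3,97,99]))
    f=a[a[:,0]<np.percentile(a[:,0],2)+.008]; print('front slope deg',np.degrees(np.polyfit(f[:,1],f[:,0],1)[0]), len(f))
    k=b&(P[...,2]>.07); r=P[k]-[s[0],s[1],.05]; A=np.c_[r[:,:2]@ex,r[:,:2]@ey,r[:,2]]
    for lo in np.arange(.02,.16,.01):
        t=A[(A[:,2]>=lo)&(A[:,2]<lo+.01)]
        if len(t): print(round(lo+.05,2),len(t),np.percentile(t[:,0],[2,50,98]),np.percentile(t[:,1],[2,98]))
E
```

```text
side neck 181 [ 0.4821 -0.2036  0.0326] ang cover [16 20 21 23 13 12 11 11 17 12 13 12] radii [0.0292 0.0362]
rim in case axes rel neck: x [-0.0641 -0.0624  0.0676  0.0969] y [-0.078  -0.077   0.08    0.0809]
front slope deg -1.213514099294799 121
0.07 126 [0.0751 0.1033 0.1074] [-0.0793  0.0783]
0.08 143 [0.0782 0.1069 0.1109] [-0.0792  0.0787]
0.09 129 [0.0837 0.1109 0.115 ] [-0.0795  0.0784]
0.1 109 [0.0868 0.1142 0.1171] [-0.0793  0.079 ]
0.11 59 [0.0909 0.1044 0.1225] [-0.0792  0.0791]
0.12 47 [0.0939 0.1088 0.127 ] [-0.0796  0.0786]
0.13 51 [0.0982 0.1085 0.1311] [-0.0795  0.0784]
0.14 39 [0.1009 0.1123 0.1329] [-0.0793  0.0792]
0.15 99 [0.105  0.1378 0.143 ] [-0.0795  0.0794]
0.16 464 [0.111  0.1302 0.1415] [-0.0779  0.0783]
0.17 124 [0.1108 0.1139 0.1204] [-0.0757  0.0732]
0.18 56 [0.1149 0.1175 0.1234] [-0.0285  0.0288]
0.19 95 [0.1192 0.1234 0.1281] [-0.0281  0.0297]
top neck 171 [ 0.4847 -0.1995  0.0324] ang cover [15 14 12 15 14 11 13 12 16 16 15 18] radii [0.0281 0.0362]
rim in case axes rel neck: x [-0.0629 -0.0622  0.0712  0.0998] y [-0.0792 -0.0778  0.079   0.08  ]
front slope deg -0.23887328712646005 81
0.07 82 [0.0763 0.1061 0.1099] [-0.075   0.0778]
0.08 91 [0.0818 0.1099 0.1151] [-0.075   0.0801]
0.09 92 [0.081  0.1136 0.1185] [-0.076   0.0781]
0.1 90 [0.0899 0.1179 0.122 ] [-0.0759  0.0722]
0.11 69 [0.0878 0.1205 0.1226] [-0.0762  0.0804]
0.12 16 [0.0949 0.1114 0.122 ] [-0.0785  0.0802]
0.13 11 [0.0978 0.1054 0.1177] [-0.078   0.0809]
0.14 7 [0.1016 0.1041 0.1065] [-0.0787  0.08  ]
0.15 37 [0.1061 0.1402 0.1444] [-0.078   0.0807]
0.16 241 [0.1126 0.1308 0.1416] [-0.0776  0.0783]
0.17 103 [0.1122 0.1164 0.1295] [-0.0748  0.0782]
0.18 42 [0.1151 0.1191 0.1217] [-0.0264  0.0303]
0.19 60 [0.1203 0.1247 0.1295] [-0.0279  0.0295]
0.2 5 [0.1209 0.1235 0.1254] [-0.0087  0.0261]
```

Emit:
jog_arm(targets=[[-35.4,-13.9,8,0,0,-12],[-35.4,-13.9,8,0,0,-12],[-35.4,-13.9,8,0,0,-12],[-35.4,-13.9,8,0,0,-12],[-35.4,-13.9,8,0,0,-12],[-35.4,-13.9,8,0,0,-12],[-35.4,-13.9,8,0,0,-12],[-35.4,-13.9,8,0,0,-12]], hand=1)

```text
time_s: 2.07
position: [0.456, 0.2628, 0.1632]
tool_rot: [[-0.974, 0.225, 0.0], [0.225, 0.974, 0.0], [-0.0, 0.0, -1.0]]
ft_force: [1.2, 0.3, -0.4]
grip_width: 0.0857
gripper_force: 0.0
```

Emit:
jog_arm(targets=[[-4.6,-3.0,6,0,0,0],[-4.6,-3.0,6,0,0,0],[-4.6,-3.0,6,0,0,0],[-4.6,-3.0,6,0,0,0],[-4.6,-3.0,6,0,0,0]])

```text
time_s: 2.48
position: [0.4929, 0.2255, 0.1042]
tool_rot: [[-0.974, 0.225, 0.001], [0.225, 0.974, 0.0], [-0.001, 0.001, -1.0]]
ft_force: [0.2, -0.1, 0.9]
grip_width: 0.0852
gripper_force: 0.0
```

```bash
python3 - <<'E'
from h import *
o=env.observe(); print(o['position'],o['time_s'])
im=env.get_image('side'); a=im['frame'][120:210,230:350,::-1]; im2=env.get_image('top'); b=im2['frame'][175:265,210:330,::-1]
cv2.imwrite('pics/c2.png',np.hstack([cv2.resize(x,(400,300),interpolation=cv2.INTER_CUBIC) for x in (a,b)]))
E
```

```text
[0.49285841 0.2254601  0.10419406] 2.4833
```

View pics/c2.png

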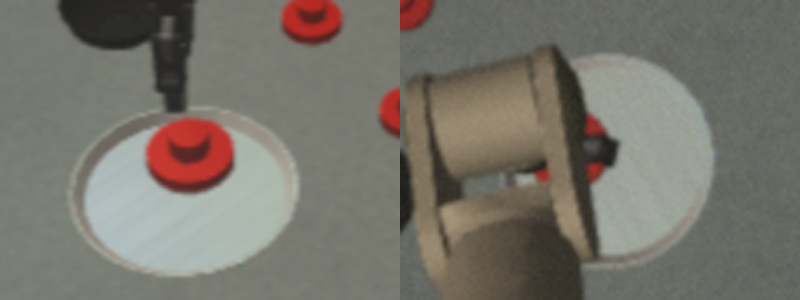

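Side view shows the fingertip above the lid's knob (crop 188,135). The top view is mostly hidden by the wrist. Going down.

Emit:
jog_arm(targets=[[-0.2,-0.2,2.7,0,0,0],[-0.2,-0.2,5.4,0,0,0],[-0.2,-0.2,7.2,0,0,0],[-0.2,-0.2,8,0,0,0],[-0.2,-0.2,8,0,0,0]])

```text
time_s: 3.0
position: [0.4937, 0.2232, 0.023]
tool_rot: [[-0.975, 0.224, -0.001], [0.224, 0.975, -0.0], [0.001, -0.001, -1.0]]
ft_force: [-1.3, -0.3, -0.6]
grip_width: 0.0854
gripper_force: 0.0
```

Emit:
jog_arm(targets=[[0,0,0,0,0,0],[0,0,0,0,0,0],[0,0,0,0,0,0],[0,0,0,0,0,0],[0,0,0,0,0,0],[0,0,0,0,0,0]], hand=0, newtons=50)

```text
time_s: 3.5
position: [0.4949, 0.2227, 0.0248]
tool_rot: [[-0.974, 0.225, 0.002], [0.225, 0.974, 0.0], [-0.002, 0.001, -1.0]]
ft_force: [-1.7, 0.1, 7.4]
grip_width: 0.0382
gripper_force: 49.6
```

Emit:
jog_arm(targets=[[0,0,-3,0,0,0],[0,0,-7,0,0,0],[0,-2,-11,0,0,0],[-1,-5,-13,0,0,0],[-1.6,-8,-13,0,0,0],[-2.4,-12,-13,0,0,0],[-3.2,-16,-13,0,0,0],[-4,-20,-13,0,0,0]])

```text
time_s: 4.17
position: [0.4879, 0.0171, 0.1542]
tool_rot: [[-0.974, 0.225, 0.001], [0.225, 0.974, -0.0], [-0.001, 0.0, -1.0]]
ft_force: [1.5, 0.2, -0.8]
grip_width: 0.0382
gripper_force: 50.5
```

Emit:
jog_arm(targets=[[-0.8,-4,0,0,0,0],[-1.6,-8,0,0,0,0],[-2.4,-12,0,0,0,0],[-3.2,-16,0,0,0,0],[-3.8,-19,0,0,0,0],[-4.2,-21,2,0,0,0],[-4.4,-21.6,3,0,0,0],[-4.4,-21.6,3,0,0,0]])

```text
time_s: 4.83
position: [0.4815, -0.2023, 0.1217]
tool_rot: [[-0.974, 0.228, -0.003], [0.228, 0.974, 0.002], [0.003, 0.001, -1.0]]
ft_force: [0.5, 0.2, -0.1]
grip_width: 0.0384
gripper_force: 50.5
```

Emit:
jog_arm(targets=[[-0.1,0.1,2,0,0,0],[-0.2,0.1,3.5,0,0,0],[-0.2,0.1,4,0,0,0],[-0.2,0.1,4,0,0,0],[-0.2,0.1,4,0,0,0]])

```text
time_s: 5.25
position: [0.485, -0.2005, 0.0843]
tool_rot: [[-0.975, 0.224, 0.001], [0.224, 0.975, -0.0], [-0.001, -0.0, -1.0]]
ft_force: [1.1, 0.7, 0.3]
grip_width: 0.0382
gripper_force: 50.5
```

```bash
python3 - <<'E'
from h import *
np.set_printoptions(precision=4,suppress=True)
o=env.observe(); print(o['position'],o['time_s']); p=o['position']; lz=p[2]-.0208
out=[]
for c,(r,s) in {'side':((225,325),(255,385)),'top':((155,255),(335,465))}.items():
    im=env.get_image(c); P=pts(im); F=im['frame'].astype(int)
    out.append(cv2.resize(im['frame'][r[0]:r[1],s[0]:s[1],::-1],(400,300),interpolation=cv2.INTER_CUBIC))
    red=(F[...,0]>70)&(F[...,1]<70)&(F[...,2]<70)
    k=red&(np.hypot(P[...,0]-p[0],P[...,1]-p[1])<.055)&(P[...,2]>.058)&(P[...,2]<.1)
    q=onplane(im,lz+.017)[k]; print(c,k.sum(),'z',np.nanpercentile(P[k][:,2],[5,25,50,75,95]),'x',q[:,0].min(),q[:,0].max(),'y',q[:,1].min(),q[:,1].max())
    t=k&(abs(P[...,2]-lz-.017)<.006); q=onplane(im,lz+.017)[t]; print(t.sum(),cv2.minEnclosingCircle(q[:,:2].astype(np.float32)) if t.sum()>5 else '')
cv2.imwrite('pics/c3.png',np.hstack(out))
E
```

```text
[ 0.485  -0.2005  0.0843] 5.25
side 582 z [0.0712 0.0789 0.0802 0.0817 0.0839] x 0.44029316920719747 0.5256150990327949 y -0.2493496496873941 -0.1613170363730242
511 ((0.4839387536048889, -0.20197796821594238), 0.04460129141807556)
top 6 z [0.0755 0.0802 0.0817 0.083  0.0866] x 0.453461998915448 0.49066670163894055 y -0.22595629356254943 -0.1659326173279204
4
```

View pics/c3.png

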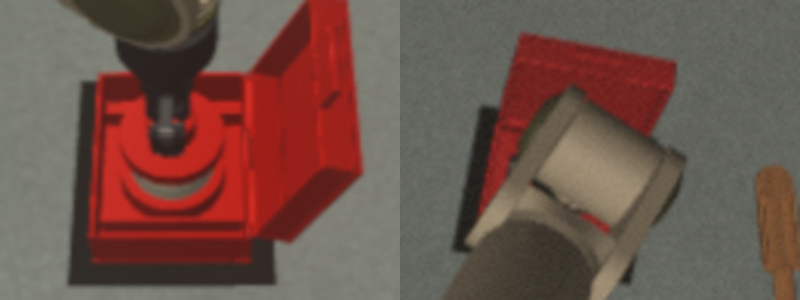

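Side view shows the lid held level over the neck, with the white crescent centred below it at crop (172,188). The lid sits about 1.5 mm off in +x and +y, so I will correct that on the way down.

Emit:
jog_arm(targets=[[0.1,-0.2,0.5,0,0,0],[0.1,-0.2,1,0,0,0],[0.1,-0.2,1.5,0,0,0],[0.1,-0.2,2,0,0,0],[0.1,-0.2,2.3,0,0,0],[0.1,-0.2,2.5,0,0,0]])

```text
time_s: 5.85
position: [0.4831, -0.2028, 0.0581]
tool_rot: [[-0.974, 0.225, -0.001], [0.225, 0.974, 0.0], [0.001, 0.0, -1.0]]
ft_force: [-3.5, 2.2, 9.1]
grip_width: 0.0381
gripper_force: 51.2
```

Emit:
jog_arm(targets=[[0,0,0.2,0,0,0],[0,0,0.4,0,0,0],[0,0,0.6,0,0,0],[0,0,0.8,0,0,0],[0,0,0.9,0,0,0],[0,0,0.9,0,0,0]])

```text
time_s: 6.35
position: [0.483, -0.2028, 0.0508]
tool_rot: [[-0.974, 0.225, 0.0], [0.225, 0.974, -0.0], [-0.0, -0.0, -1.0]]
ft_force: [-5.5, 2.5, 15.6]
grip_width: 0.0386
gripper_force: 52.3
```

Emit:
jog_arm(targets=[[0,0,0.2,0,0,0],[0,0,0.3,0,0,0],[0,0,0.3,0,0,0]])

```text
time_s: 6.6
position: [0.4831, -0.2029, 0.0506]
tool_rot: [[-0.974, 0.225, 0.002], [0.225, 0.974, -0.002], [-0.002, -0.001, -1.0]]
ft_force: [-15.8, 7.6, 45.9]
grip_width: 0.0383
gripper_force: 55.3
```

Hard stop reached at the home height (TCP 0.0506). Easing off and releasing.

Emit:
jog_arm(targets=[[0,0,-0.2,0,0,0],[0,0,-0.3,0,0,0],[0,0,-0.3,0,0,0]])

```text
time_s: 6.85
position: [0.4831, -0.2028, 0.0508]
tool_rot: [[-0.974, 0.225, 0.0], [0.225, 0.974, -0.001], [-0.0, -0.0, -1.0]]
ft_force: [-6.2, 3.0, 14.8]
grip_width: 0.0384
gripper_force: 52.0
```

Emit:
jog_arm(targets=[[0,0,0,0,0,0],[0,0,0,0,0,0],[0,0,0,0,0,0],[0,0,0,0,0,0],[0,0,0,0,0,0],[0,0,0,0,0,0]], hand=1)

```text
time_s: 7.35
position: [0.4832, -0.2029, 0.0493]
tool_rot: [[-0.974, 0.225, -0.0], [0.225, 0.974, 0.0], [0.0, 0.0, -1.0]]
ft_force: [0.2, 0.2, -0.2]
grip_width: 0.0855
gripper_force: 0.0
```

Emit:
jog_arm(targets=[[0,0,-3,0,0,0],[0,0,-6,0,0,0],[0,0,-10,0,0,0],[0,0,-14,0,0,0],[0,0,-18,0,0,0],[0,0,-21,0,0,0],[0,0,-21,0,0,0],[0,0,-21,0,0,0]])

```text
time_s: 8.02
position: [0.4835, -0.2031, 0.2606]
tool_rot: [[-0.974, 0.225, 0.003], [0.225, 0.974, -0.002], [-0.003, -0.001, -1.0]]
ft_force: [0.0, 0.7, 0.3]
grip_width: 0.0853
gripper_force: 0.0
```

```bash
python3 - <<'E'
from h import *
np.set_printoptions(precision=4,suppress=True)
o=env.observe(); print(o['position'],o['time_s'])
im=env.get_image('side'); P=pts(im); F=im['frame'].astype(int)
red=(F[...,0]>70)&(F[...,1]<70)&(F[...,2]<70); d=np.hypot(P[...,0]-.4815,P[...,1]+.2035)
for n,k in {'knob':red&(d<.016),'plate':red&(d>.026)&(d<.038)&(P[...,2]>.03)}.items():
    z=P[k]; print(n,k.sum(),np.nanpercentile(z[:,2],[10,50,90]))
k=red&(d>.024)&(d<.04)&(abs(P[...,2]-.047)<.008); A=np.c_[P[k][:,:2]-[.4815,-.2035],np.ones(k.sum())]; print(np.linalg.lstsq(A,P[k][:,2],rcond=None)[0])
cv2.imwrite('pics/c4.png',cv2.resize(im['frame'][210:330,250:400,::-1],(750,600),interpolation=cv2.INTER_CUBIC))
E
```

```text
[ 0.4835 -0.2031  0.2606] 8.0167
knob 108 [0.0695 0.0712 0.0734]
plate 307 [0.045  0.0473 0.05  ]
[0.0042 0.0001 0.0473]
```

View pics/c4.png

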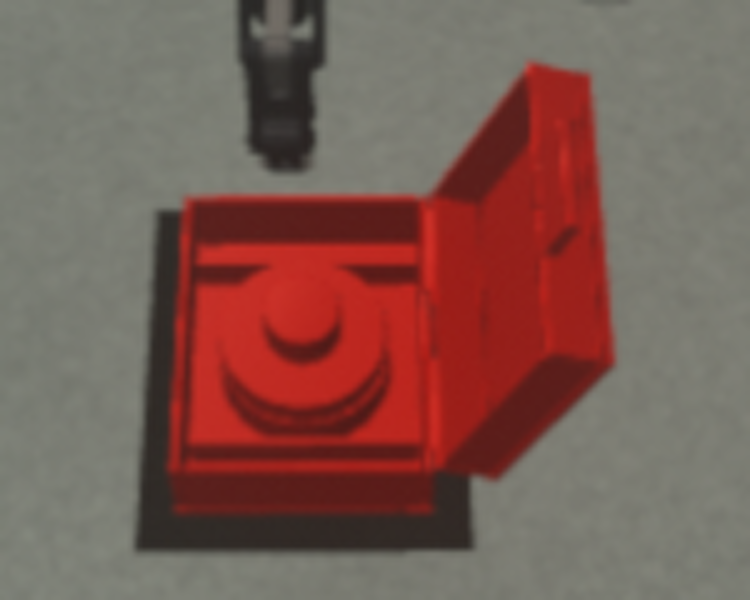

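Picture shows the lid seated level on the tub, with the knob at crop (303,300). The plate measures 47.3 mm and the knob top 71.2 mm, so it is home. Next, shut the fingers and go behind the shell.

Emit:
jog_arm(targets=[[-3,0,0,0,0,0],[-6,0,0,0,0,0],[-9,0,0,0,0,0],[-12,0,0,0,0,0],[-15,0,0,0,0,0],[-17,0,0,0,0,0],[-18,0,0,0,0,0],[-18,0,0,0,0,0]], hand=0, newtons=60)

```text
time_s: 8.73
position: [0.6597, -0.2436, 0.2555]
tool_rot: [[-0.974, 0.225, -0.004], [0.225, 0.974, 0.003], [0.005, 0.002, -1.0]]
ft_force: [-0.1, 0.4, -0.8]
grip_width: 0.0003
gripper_force: 0.0
```

Emit:
jog_arm(targets=[[0,0,3,0,0,0],[0,0,6,0,0,0],[0,0,9,0,0,0],[0,0,11,0,0,0],[0,0,11,0,0,0]])

```text
time_s: 9.15
position: [0.6558, -0.2422, 0.1433]
tool_rot: [[-0.974, 0.226, -0.01], [0.226, 0.974, 0.006], [0.011, 0.003, -1.0]]
ft_force: [-0.2, -0.2, -0.6]
grip_width: 0.0005
gripper_force: 0.0
```

Emit:
jog_arm(targets=[[1.5,0,-0.6,0,0,0],[3,0,-0.6,0,0,0],[4,0,-0.6,0,0,0],[5,0,-0.6,0,0,0],[6,0,-0.6,0,0,0],[7,0,-0.6,0,0,0],[8,0,-0.6,0,0,0],[9,0,-0.6,0,0,0]])

```text
time_s: 9.82
position: [0.5717, -0.2238, 0.158]
tool_rot: [[-0.974, 0.225, 0.006], [0.225, 0.974, -0.003], [-0.006, -0.002, -1.0]]
ft_force: [5.0, -1.4, 5.2]
grip_width: 0.0001
gripper_force: 2.7
```

```bash
python3 - <<'E'
from h import *
o=env.observe(); print(o['position'],o['time_s'],o['ft_force'])
im=env.get_image('side'); 
cv2.imwrite('pics/c5.png',cv2.resize(im['frame'][190:330,250:425,::-1],(700,560),interpolation=cv2.INTER_CUBIC))
E
```

```text
[ 0.57166823 -0.22376088  0.15799455] 9.8167 [ 5.04698215 -1.38908089  5.18240852]
```

View pics/c5.png

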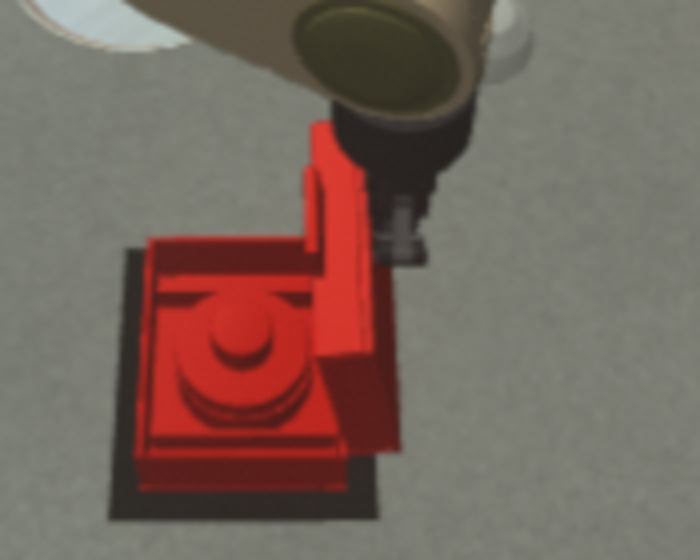

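The shell is now about 80° open, with the fingers behind it at crop (400,240). I will follow the arc over.

Emit:
jog_arm(targets=[[1.5,0,0,0,0,0],[2.9,0,0,0,0,0],[4.1,0,0.1,0,0,0],[5.3,0,0.5,0,0,0],[6.5,0,1.0,0,0,0],[7.6,0,1.6,0,0,0],[8.6,0,2.4,0,0,0],[9.5,0,3.2,0,0,0]])

```text
time_s: 10.53
position: [0.4783, -0.2021, 0.1246]
tool_rot: [[-0.974, 0.225, 0.002], [0.225, 0.974, -0.002], [-0.003, -0.001, -1.0]]
ft_force: [3.4, -1.4, 2.0]
grip_width: 0.0
gripper_force: 1.4
```

Emit:
jog_arm(targets=[[0.8,0,0.8,0,0,0],[1.4,0,1.6,0,0,0],[1.9,0,2.4,0,0,0],[2.3,0,3.2,0,0,0],[2.6,0,3.8,0,0,0],[2.8,0,4.2,0,0,0],[2.8,0,4.4,0,0,0],[2.8,0,4.4,0,0,0]])

```text
time_s: 11.2
position: [0.4518, -0.1959, 0.0827]
tool_rot: [[-0.974, 0.225, 0.003], [0.225, 0.974, -0.002], [-0.004, -0.002, -1.0]]
ft_force: [-5.5, 4.4, 31.4]
grip_width: -0.0002
gripper_force: 15.6
```

Emit:
jog_arm(targets=[[0,0,-2,0,0,0],[0,0,-5,0,0,0],[0,0,-9,0,0,0],[2,4,-13,0,0,0],[4,8,-15,0,0,0],[4,12,-15,0,0,0],[4,15,-15,0,0,0],[4,16,-15,0,0,0]])

```text
time_s: 11.87
position: [0.4476, -0.027, 0.2308]
tool_rot: [[-0.975, 0.223, 0.001], [0.223, 0.975, 0.0], [-0.001, 0.001, -1.0]]
ft_force: [0.4, -0.4, 0.5]
grip_width: 0.0003
gripper_force: 0.0
```

```bash
python3 - <<'E'
from h import *
np.set_printoptions(precision=4,suppress=True)
o=env.observe(); print(o['position'],o['time_s'],o['ft_force'])
for c in ['side','top']:
    im=env.get_image(c); P=pts(im); F=im['frame'].astype(int)
    if c=='side': cv2.imwrite('pics/c6.png',cv2.resize(im['frame'][190:330,250:425,::-1],(700,560),interpolation=cv2.INTER_CUBIC))
    red=(F[...,0]>70)&(F[...,1]<70)&(F[...,2]<70)
    r=P[...,:2]-[.4834,-.2015]; x=r@[.9744,-.225]; y=r@[.225,.9744]
    k=red&(abs(x)<.058)&(abs(y)<.07)&(P[...,2]>.06)
    print(c,k.sum(),np.linalg.lstsq(np.c_[x[k],y[k],np.ones(k.sum())],P[k][:,2],rcond=None)[0])
    t=red&(x<-.07)&(x>-.088)&(abs(y)<.026); print('tab',t.sum(),np.nanmedian(P[t][:,2]) if t.any() else '')
E
```

```text
[ 0.4476 -0.027   0.2308] 11.8667 [ 0.3798 -0.3669  0.4505]
side 2307 [-0.0003  0.0039  0.0832]
tab 144 0.05836181818955305
top 1552 [0.0008 0.003  0.0842]
tab 88 0.05869571379937566
```

View pics/c6.png

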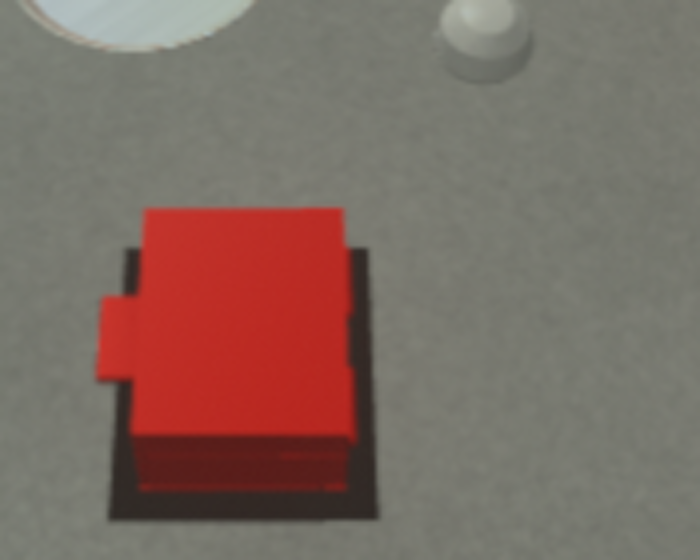

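The case is shut: its top is level at 83–84 mm and the tab (crop 118,338) measures 58 mm against 58 mm expected. Handing in.

```bash
python3 -c "
from rig import env
print(env.close_job())"
```

```text
the job is handed in; nothing more can be done
None
```

The lid is fully home on the tub, the case is pressed shut with its top level, and the job is handed in at about 12 s; the arm went nowhere near the paperweight, key bowl or shoehorn.

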